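# Fetch a notched sample plate from its case and present it label up

## Robot

A 7-joint arm with a two-finger parallel gripper is mounted at the origin on the work surface. World frame = base frame: x ahead of the robot, y to its left, z up, the work surface at z = 0. Lengths are in mm, angles in rad, forces in N, time in s.
With the tool pointing down it reaches from about 400 to 875 mm from the base axis. Payload 4.4 kg.
Tool frame: the origin (TCP) lies at the very end of the fingers, on their centre line; the grasp point (between the pads) lies ctrl.grip_point_offset behind it (ctrl.grip_point_offset is the distance from the TCP to the grasp point, in mm); z points along the fingers, y is the line along which they close (so a half turn about z gives the same grasp; the last joint's range is limited). The gripper opens to 85 mm and grips with 20 to 120 N. Pads are 22 mm wide; open, the fingers measure 114 mm over their backs; the gripper's body (76 mm by 85 mm) begins 54 mm behind the grasp point. The pads swing forward as they close: fully open they stand 13 mm farther back than shut.
Start: joints at [-1.403, 0.628, 0.038, 1.517, -0.027, 0.996, -0.02], TCP at [150.564, 632.336, 231.313] pointing down, gripper open.
Joint ranges: [-3.06, 3.06], [-0.37, 2.12], [-1.25, 1.32], [0.18, 2.47], [-1.1, 4.24], [0.23, 1.98], [-2.94, 2.94]. Speed limits (rad/s): [2.57, 2.57, 3.14, 3.14, 3.14, 3.14, 3.14].

## Interface

Orientations are given as [roll, pitch, yaw] about the fixed x, y, z axes, in that order (R = Rz(yaw) Ry(pitch) Rx(roll)).
In Python, from cell import read_state, cams, ctrl, models gives the robot as it stands. The module is installed in compiled form; this text tells all that it offers.
- The arm moves only by the tool creep_tool, called after "Request:" by a JSON object that holds its "method" and its "body". Schema: {"type":"object","properties":{"plan":{"type":"array","items":{"type":"array","items":{"type":"number"},"minItems":7,"maxItems":7},"minItems":1,"maxItems":12},"only":{"type":"string"},"quiet":{"type":"boolean"},"lines":{"type":"string"}},"required":["plan"],"additionalProperties":false}. plan is a list of rows, 1 to 12 of them, each of 7 numbers: dx, dy, dz in shares of 0.3 m (1.0 is 0.3 m), then a rotation vector rx, ry, rz in shares of 4 rad (1.0 is 4 rad), then the finger opening in mm; each row shifts and turns the commanded pose from where the row before left it, along the tool's axes as they then stand; what a row does not reach is not made up. A row lasts 1/10 s, in which the tool goes at most 50 mm and 0.15 rad, less where a joint would pass 70% of its speed; a pose out of reach is approached as far as the arm can. The fingers move at their own pace and stop on an object; the grip force is fixed at half the most. Time passes only in rows, so rows that do not move let the fingers close. The tool returns the time, the measured TCP pose, the force, the opening and the grip force at its end. only (a regular expression) keeps the lines of the reply that match it, lines (a string "A,B") keeps lines A to B, and quiet returns only ok. No shift or turn number may pass 1 either way. Input that does not fit is refused with a message, and nothing moves.
- read_state(): the state, without advancing time (a new reading comes with each control period).
- cams.get_image(name): name is "scene" or "top" or "wrist"; returns (picture, depth): 420x560x3 uint8, blue, green, red; 420x560 float32, mm along the optical axis (not along the pixel's ray), 0 where there is no reading.
- cams.calibration(name): a dict with "fx", "fy", "cx", "cy" (pixels), "k1" (the pictures are not rectified: a ray, as slopes to the right and down, at radius r is drawn at 1 + k1 r^2 times it, then the intrinsics apply), "rvec" (rotation vector, rad) and "tvec" (3), from world to camera coordinates, as OpenCV has them; the wrist camera has in their place "hand_eye" (4x4, takes a point from camera to tool coordinates, whose origin is the TCP and whose axes are the flange's). Camera axes: x right, y down, z forward; pixel columns grow to the right and rows downward; lengths in mm; the calibration is good to about 2 mm. A picture is of the moment at which its call begins: read the wrist's pose just before it. calibration takes no time and is no camera call.
- ctrl.finish_job(): hands the job in; it is judged then, once.
Trained networks look in the newest picture that a camera, given by its name, has taken for a name from the list of things; names that differ only in an ending like _2 or _b are one class to them, and where a whole thing is asked for, a point or a joint stands for the part that bears it (a point fixed in the world has none). Each returns a list of dicts, best first, with "confidence" (0 to 1); they miss things now and then, are a little off and sometimes report something else, mostly with a low value. They report only what shows in the picture. A call takes as long as a camera call.
- models.search_frame(thing, camera): "extent" ([left, top, right, bottom] in pixels, round what is visible of it).
- models.mark_of(thing, camera): "position" ([column, row] in pixels: a listed point, or the origin of a listed thing).
The state is a dict: "clock": time; "qpos": joint angles; "qd": joint speeds; "tau": joint torques, N m; "eef_pos": TCP position; "tool_rot": TCP orientation; "force": force on the tool from outside, world axes, zero at the start; "torque": the same for the moment, N m; "width": finger opening in mm; "gripper_force": force on a finger pad.
Only numpy, scipy, OpenCV 4.12 (cv2) and the standard library are available. Lean on these libraries where they do the work, as an engineer would, in place of code of your own. Each camera call takes 0.05 s, during which the arm holds its last target. There are 200 camera calls.

## Task

Lift the lid of the black case open until it rests back on its stop. Then take the small metal sample plate out of the wooden block, pinching it clear of its frosted end, which is the end with the small notch in its top corner (seen from the label side, the notch is at the top right). Finish while holding it still over the middle of the green cutting mat, at least 15 cm up, label face turned upward and leaning back 45 degrees or flatter; leave the lid open and the other things undisturbed.

Things in the scene. Friction and masses are not known exactly. Their poses are not given: they have to be found in the camera images.
- case: Black plastic open-topped case, fixed to the table, outer size 170 (x) x 180 (y) x 65 mm high, walls and floor 5 mm. Origin: centre of its underside. Its x axis points from the front wall to the hinged far wall, z up. Its lid (170 x 180 x 6 mm) covers it at the start.
- lid (a joint): Lid angle in rad: 0 shut, grows as the lid opens upward and away about the far (+x) rim of the case; stop at 1.9 rad (leaning back past vertical). The lid (150 g) swings freely: it falls shut if let go before vertical and falls back on its stop if let go beyond vertical (1.6 or more).
- lid_hinge (a point): Point on the hinge line at the middle of the case's far rim, 85 mm along case +x and 65.5 mm above the table. Hinge line is along the case's y axis. The point's axes turn with the lid; at lid angle 0 they are those of the case.
- lid_bar (a point): Middle of the lid's round steel pull bar, 10 mm diameter, 100 mm long along the case's y axis, carried by two thin rods at its ends (90 mm free between them) out in front of the lid: bar axis 203 mm from the hinge line and 33 mm in front of the case's front wall, 68 mm above the table when shut. The fingers may straddle the bar from above, and it turns in the grip.
- block: Light wooden slotted block fixed inside the case on its floor, 98 (x) x 44 (y) x 18 mm high, turned at any angle. Origin: centre of its underside, 5 mm above the table; its top is 23 mm above the table. A slot 9.6 mm wide, 82 mm long and 14 mm deep runs along its x axis; the plate stands in it.
- plate: Loose aluminium sample plate, 80 (x) x 8 (y) x 50 (z) mm, about 90 g, on its long edge in the block's slot, either way round: upper 36 mm stick out, top 59 mm above the table. Origin: middle of its lower edge face. +y: out of the label face (pale patch and two engraved lines). +z: to the notched edge, up at the start. Frosted end: x -40 to -14 mm; the rest is the clear part.
- plate_center (a point): Centre of the plate, 25 mm along plate +z from its origin; axes as plate.
- notch (a point): Middle of the notch cut out of the upper corner of the plate's frosted end: 14 mm long, 12 mm deep (plate x -40 to -26, z 38 to 50 mm), right through the thickness. Axes as plate.
- mat: Green cutting mat fixed on the table, 160 (x) x 220 (y) x 3 mm. Origin: centre of its underside, on the table.
- loupe: Bystander: black loupe standing on the table, 34 mm diameter, 42 mm high. Origin: centre of its underside. Leave alone.
- sander: Bystander: cork sanding block, 90 x 50 x 28 mm high. Origin: centre of its underside. Leave alone.
- water: Bystander: clear water bottle, 64 mm diameter, 200 mm high. Origin: centre of its underside. Leave alone.

How it is judged (in metres and radians):
On the way:
1. the lid has come to rest on its stop (value of joint lid above 1.8 rad), for 0.2 s.
At the end, for the whole second after the job is handed in: Lid over 1.8 rad; plate held (over 1 N) by its clear part, touching neither case nor block, at rest, centre within 60 mm horizontally of the mat centre and over 140 mm above the table; label normal within 0.96 rad (55 degrees) of straight up (value of joint lid above 1.8 rad and horizontal distance between plate_center and mat below 0.06 m and height (world z) of plate_center above 0.14 m and angle between plate's own y axis and vertical below 0.96 rad and x of the grasp point in the frame of plate above -0.005 m and contact force between the fingers and plate above 1 N and contact force between plate and case below 0.05 N and contact force between plate and block below 0.05 N and linear speed of plate below 0.03 m/s and angular speed of plate below 0.2 rad/s); the arm keeps its last pose, push and grip.
It fails at once if the loupe disturbed (moved over 20 mm) (distance of loupe from where it was at the start of the episode above 0.02 m).
It fails at once if the sanding block disturbed (moved over 20 mm) (distance of sander from where it was at the start of the episode above 0.02 m).
It fails at once if the water bottle disturbed (moved over 20 mm) (distance of water from where it was at the start of the episode above 0.02 m).
It also fails if it takes over 58 s, if anything falls off the work surface, if the arm or the gripper's body presses on something with over 40 N, if the wrist force passes 120 N, or if a joint passes its speed limit or range.

## Working session

There is one attempt and no reset: what is moved stays moved. The work goes in short steps, Python scripts to look and compute and a tool call to move; the robot and the scene stay as the last step left them, time stands still between calls to the robot, and variables do not carry over. Pictures are saved under pics/ and viewed, at most 10 in all, crops included, and the job is handed in when it is done.

```bash
mkdir -p pics
```

Create h.py:
```python
import numpy as np, cv2
from scipy.spatial.transform import Rotation as R
from cell import read_state, cams, ctrl, models
def pose():
    s=read_state(); T=np.eye(4); T[:3,:3]=R.from_euler('xyz',s['tool_rot']).as_matrix(); T[:3,3]=s['eef_pos']; return T
def cam2world(name,T=None):
    c=cams.calibration(name)
    if 'hand_eye' in c: return (pose() if T is None else T)@np.array(c['hand_eye'])
    M=np.eye(4); M[:3,:3]=cv2.Rodrigues(np.array(c['rvec'],float))[0]; M[:3,3]=np.ravel(c['tvec']); return np.linalg.inv(M)
def ray(name,uv,T=None):
    c=cams.calibration(name)
    x=(uv[0]-c['cx'])/c['fx']; y=(uv[1]-c['cy'])/c['fy']; a,b=x,y
    for _ in range(20):
        k=1+c['k1']*(a*a+b*b); a,b=x/k,y/k
    M=cam2world(name,T); return M[:3,3], M[:3,:3]@np.array([a,b,1.])
def at_z(name,uv,z,T=None):
    o,d=ray(name,uv,T); return o+d*(z-o[2])/d[2]
def at_depth(name,uv,dep,T=None):
    o,d=ray(name,uv,T); return o+d*dep
def tri(rs):
    A=np.zeros((3,3));b=np.zeros(3)
    for o,d in rs:
        d=d/np.linalg.norm(d);P=np.eye(3)-np.outer(d,d);A+=P;b+=P@o
    p=np.linalg.solve(A,b); return p,[np.linalg.norm(np.cross(p-o,d/np.linalg.norm(d))) for o,d in rs]
```

Create a.py:
```python
from h import *
np.set_printoptions(precision=1,suppress=True)
for n in ['scene','top']:
    im,d=cams.get_image(n); cv2.imwrite(f'pics/{n}0.png',im); np.save(n+'0.npy',d)
P={}
for t in ['case','lid_hinge','lid_bar','mat','loupe','sander','water','plate']:
    rs=[]
    for n in ['scene','top']:
        r=models.mark_of(t,n)
        if r: rs.append(ray(n,r[0]['position'])); print(t,n,r[0]['position'],round(r[0]['confidence'],2))
    if len(rs)==2: print('   ',*tri(rs))
s=read_state(); print(s['clock'],s['width'],ctrl.grip_point_offset,s['tool_rot'])
print(cam2world('scene')[:3],cam2world('top')[:3])
```

```bash
python3 a.py
```

```text
case scene [329.6, 201.2] 0.96
case top [231.4, 233.8] 0.87
    [564.2 179.9   4.5] [np.float64(1.8331503457257818), np.float64(1.8331503457257736)]
lid_hinge scene [340.6, 217.1] 0.67
lid_hinge top [232.3, 192.3] 0.59
    [650.7 169.   54.3] [np.float64(1.0315705201300203), np.float64(1.031570520130098)]
lid_bar scene [319.8, 150.0] 0.86
mat scene [138.6, 229.3] 0.73
mat top [429.5, 249.3] 0.96
    [ 517.  -271.5    2.3] [np.float64(3.2192061072524276), np.float64(3.219206107252457)]
loupe scene [244.5, 291.5] 0.64
loupe top [336.5, 161.0] 0.77
    [731.8 -70.3  -9.5] [np.float64(0.38261307801124006), np.float64(0.38261307801121824)]
sander scene [394.9, 170.6] 0.68
sander top [142.0, 256.1] 0.92
    [517.3 382.    6. ] [np.float64(0.29259510839955133), np.float64(0.2925951083995294)]
water scene [102.2, 317.3] 0.61
water top [458.6, 167.7] 0.6
    [ 709.1 -361.   -10.8] [np.float64(0.1981791170678102), np.float64(0.19817911706774116)]
0.9 85.18625029081356 18.700000000000003 [-3.1 -0.   2.9]
[[   0.3    0.8   -0.6 1100.9]
 [   1.    -0.2    0.2 -112.4]
 [   0.    -0.6   -0.8  723.3]] [[  -0.    -1.     0.1  456.4]
 [  -1.     0.    -0.    55.3]
 [   0.    -0.1   -1.  1147. ]]
```

View pics/scene0.png

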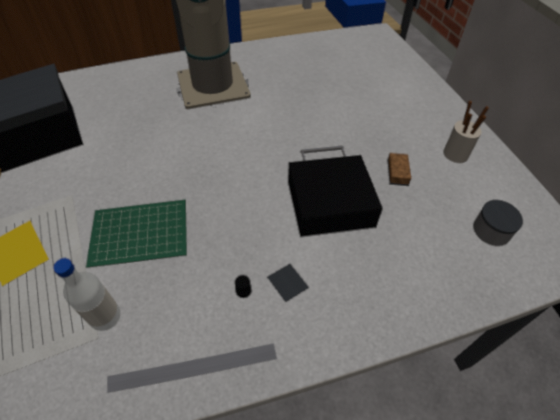

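View pics/top0.png

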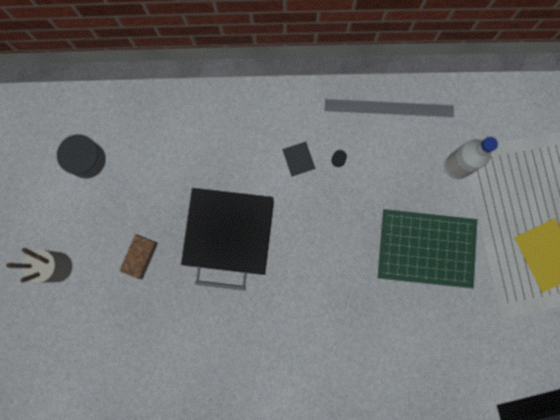

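Create b.py:
```python
from h import *
np.set_printoptions(precision=1,suppress=True)
# lid top plane: points from depth in top image
d=np.load('top0.npy')
im=cv2.imread('pics/top0.png')
pts=[]
for v in range(150,330,2):
    for u in range(150,330,2):
        if d[v,u]>0:
            p=at_depth('top',(u,v),d[v,u])
            if 58<p[2]<85: pts.append(p)
pts=np.array(pts); print(len(pts),pts.mean(0))
h,e=np.histogram(pts[:,2],bins=np.arange(58,86,2)); print(h)
q=pts
print(cv2.minAreaRect(q[:,:2].astype(np.float32)), q.min(0),q.max(0))
s=read_state();print(s['eef_pos'],s['tool_rot'])
```

```bash
python3 b.py
```

```text
Traceback (most recent call last):
  File "b.py", line 10, in <module>
    p=at_depth('top',(u,v),d[v,u])
  File "h.py", line 19, in at_depth
    o,d=ray(name,uv,T); return o+d*dep
        ~~~^^^^^^^^^^^
  File "h.py", line 11, in ray
    c=cams.calibration(name)
ValueError: time passes only in moves, steps and waits
```

The scene view shows the case with its bar near (322,150), the mat at (138,232), the bottle at (90,300) and the sander at (400,168). The top view shows the lid corners at (192,188), (273,196), (265,273) and (182,265), with the bar from (197,284) to (245,288).

```bash
sed -i 's/^def pose/import functools\n_cal=functools.lru_cache(None)(cams.calibration)\ndef pose/; s/cams.calibration(name)$/_cal(name)/' h.py
```

Create b.py:
```python
from h import *
np.set_printoptions(precision=1,suppress=True)
d=np.load('top0.npy'); pts=[]
for v in range(160,310,2):
    for u in range(165,300,2):
        if d[v,u]>0:
            p=at_depth('top',(u,v),d[v,u])
            if 50<p[2]<95: pts.append(p)
q=np.array(pts); print(len(q),q.mean(0)); print(np.histogram(q[:,2],bins=np.arange(50,96,3))[0])
print(cv2.minAreaRect(q[:,:2].astype(np.float32)))
for uv in [(197.5,284),(245,288.5)]: print('bar',at_z('top',uv,68))
for uv in [(302,152),(344,149)]: print('bar scene',at_z('scene',uv,68))
for uv in [(192,188),(273,196),(265,273),(182,265)]: print('lid',at_z('top',uv,71))
s=read_state();print(np.array(s['eef_pos']),s['tool_rot'])
```

```bash
python3 b.py
```

```text
1712 [559.2 181.   71.2]
[  3   1   0   2   5  83 709 763 146   0   0   0   0   0   0]
((546.7742919921875, 183.46607971191406), (179.98216247558594, 207.83424377441406), 81.87034606933594)
bar [451.8 244.8  68. ]
bar [439.9 143.5  68. ]
bar scene [447.2 148.1  68. ]
bar scene [465.6 251.3  68. ]
lid [659.9 256.3  71. ]
lid [637.8  79.6  71. ]
lid [471.7 100.2  71. ]
lid [492.9 277.5  71. ]
[150.6 632.3 231.3] [-3.1 -0.   2.9]
```

Careful with the scale: shifts go in shares of 0.3 m and turns go in shares of 4 rad. That gives: 0.145 rad / 4 = 0.0363.

Request:
{"method": "creep_tool", "body": {"plan": [[0, 0, 0, 0, 0, 0.0363, 30], [0, 0, 0, 0, 0, 0.0363, 30], [0, 0, 0, 0, 0, 0.0363, 30], [0, 0, 0, 0, 0, 0.0363, 30], [0, 0, 0, 0, 0, 0.0363, 30], [0, 0, 0, 0, 0, 0.0363, 30], [0, 0, 0, 0, 0, 0.0363, 30], [0, 0, 0, 0, 0, 0.0363, 30], [0, 0, 0, 0, 0, 0.0363, 30], [0, 0, 0, 0, 0, 0.0363, 30]]}}

```text
clock: 1.9
eef_pos: [150.4, 632.4, 231.3]
tool_rot: [-3.141, -0.0, 1.452]
force: [0.2, 0.6, -0.5]
width: 29.9
gripper_force: 0.0
```

Create to.py:
```python
import sys; from h import *
# to.py x y z yaw : displacement in tool axes from current TCP and the turn needed for tool pointing down at yaw
np.set_printoptions(precision=3,suppress=True)
x,y,z,yaw=map(float,sys.argv[1:5]); T=pose(); s=read_state()
Rt=R.from_euler('xyz',[np.pi,0,yaw]).as_matrix()
print('now',T[:3,3],np.array(s['tool_rot']),'d_tool',T[:3,:3].T@(np.array([x,y,z])-T[:3,3]),'rot',R.from_matrix(T[:3,:3].T@Rt).as_rotvec(),'w',round(s['width'],1),'F',np.array(s['force']),'q',np.array(s['qpos']),'t',s['clock'])
```

```bash
python3 to.py 448 194 231 1.449
```

```text
now [150.382 632.375 231.312] [-3.141 -0.     1.452] d_tool [-400.013  347.475    0.229] rot [-0.    -0.     0.003] w 29.9 F [ 0.213  0.633 -0.481] q [-1.632  0.665  0.439  1.525 -0.313  1.022 -1.229] t 1.9
```

Request:
{"method": "creep_tool", "body": {"plan": [[-0.111, 0.0967, 0, 0, 0, 0, 30], [-0.111, 0.0967, 0, 0, 0, 0, 30], [-0.111, 0.0967, 0, 0, 0, 0, 30], [-0.111, 0.0967, 0, 0, 0, 0, 30], [-0.111, 0.0967, 0, 0, 0, 0, 30], [-0.111, 0.0967, 0, 0, 0, 0, 30], [-0.111, 0.0967, 0, 0, 0, 0, 30], [-0.111, 0.0967, 0, 0, 0, 0, 30], [-0.111, 0.0967, 0, 0, 0, 0, 30], [-0.111, 0.0967, 0, 0, 0, 0, 30], [-0.111, 0.0967, 0, 0, 0, 0, 30], [-0.111, 0.0967, 0, 0, 0, 0, 30]]}}

```text
clock: 3.1
eef_pos: [452.2, 194.7, 231.6]
tool_rot: [3.141, -0.001, 1.458]
force: [1.1, 0.3, -0.9]
width: 30.0
gripper_force: 0.0
```

```bash
python3 to.py 448 194 231 1.449
```

Create w.py:
```python
import sys; from h import *
np.set_printoptions(precision=1,suppress=True)
tag=sys.argv[1]; T=pose(); im,d=cams.get_image('wrist'); cv2.imwrite(f'pics/{tag}.png',im); np.save(tag+'_d.npy',d); np.save(tag+'_T.npy',T)
for t in sys.argv[2:]:
    r=models.mark_of(t,'wrist')
    for k in r[:2]:
        p=k['position']; dd=d[int(p[1]),int(p[0])] if 0<=p[1]<420 and 0<=p[0]<560 else 0
        print(t,p,round(k['confidence'],2),'depthpt',at_depth('wrist',p,dd,T))
```

```bash
python3 w.py w1 lid_bar lid_hinge case
```

```text
now [452.182 194.684 231.602] [ 3.141 -0.001  1.458] d_tool [-1.15  -4.079  0.599] rot [ 0.    -0.001  0.009] w 30.0 F [ 1.077  0.305 -0.872] q [-0.792  0.437  0.465  1.956 -0.267  0.807 -0.291] t 3.1
lid_bar [279.2, 187.4] 0.87 depthpt [450.  199.   72.3]
lid_hinge [475.9, 192.1] 0.77 depthpt [647.9 171.2  70.7]
case [376.0, 175.1] 0.67 depthpt [547.6 200.3  71.3]
```

View pics/w1.png

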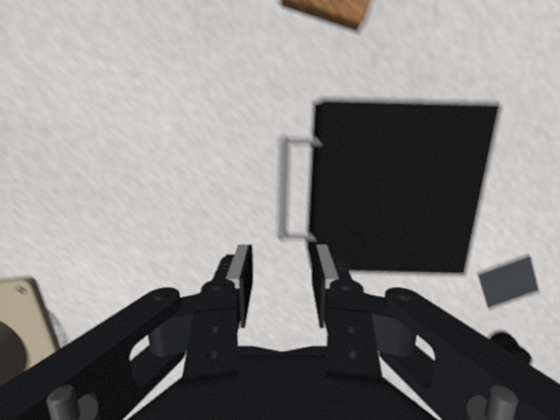

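The wrist view shows the bar from (287,142) to (283,235), with the lid to its right at columns 315–498. The rods are about 92 px apart.

Create c.py:
```python
from h import *
np.set_printoptions(precision=1,suppress=True)
T=np.load('w1_T.npy'); d=np.load('w1_d.npy')
P=[]
for v in range(148,230,2):
    row=d[v,270:300]; ok=row>0; m=row[ok].min(); us=np.arange(270,300)[ok][row[ok]<m+8]; u=us.mean()
    P.append(at_depth('wrist',(u,v),np.median(d[v,us]),T))
P=np.array(P); print(P[::6],P.mean(0)); k=np.polyfit(P[:,1],P[:,0],1); print(k)
for uv in [(287,140),(283,237)]: print(at_z('wrist',uv,68,T))
for uv in [(318,103),(497,105),(466,272),(311,267)]: print(at_z('wrist',uv,71,T))
```

```bash
python3 c.py
```

```text
[[456.2 237.6  71.9]
 [454.4 226.1  72.1]
 [452.7 214.3  71.6]
 [451.2 202.3  72.3]
 [449.3 189.9  71.8]
 [447.8 177.5  72.4]
 [446.4 164.7  72.8]] [450.6 197.7  72.1]
[  0.1 423.5]
[462.9 244.3  68. ]
[447.7 143.7  68. ]
[495.5 275.   71. ]
[662.1 254.1  71. ]
[642.3  81.6  71. ]
[474.3 106.6  71. ]
```

Scaled: 30 mm / 300 = 0.1, -1.3 mm / 300 = -0.0043, 0.009 rad / 4 = 0.0023.

Request:
{"method": "creep_tool", "body": {"plan": [[0.002, -0.0043, 0.1, 0, 0, 0.0023, 30], [0, 0, 0.1, 0, 0, 0, 30], [0, 0, 0.1, 0, 0, 0, 30], [0, 0, 0.1, 0, 0, 0, 30], [0, 0, 0.1, 0, 0, 0, 30], [0, 0, 0.09, 0, 0, 0, 30], [0, 0, 0, 0, 0, 0, 30]]}}

```text
clock: 4.0
eef_pos: [447.0, 197.8, 51.7]
tool_rot: [-3.136, 0.002, 1.451]
force: [-0.6, 0.3, 0.1]
width: 29.8
gripper_force: 0.0
```

```bash
python3 to.py 451 195.5 54 1.449
```

```text
now [447.024 197.767  51.665] [-3.136  0.002  1.451] d_tool [-1.782  4.203 -2.356] rot [-0.006  0.002  0.002] w 29.8 F [-0.632  0.304  0.139] q [-0.64   0.724  0.25   2.1   -0.466  0.377 -0.131] t 4.0
```

Scaled: 3 mm / 300 = 0.01, -2 mm / 300 = -0.0067.

Request:
{"method": "creep_tool", "body": {"plan": [[-0.006, 0.01, -0.0067, 0, 0, 0, 30], [0, 0, 0, 0, 0, 0, 0], [0, 0, 0, 0, 0, 0, 0], [0, 0, 0, 0, 0, 0, 0], [0, 0, 0, 0, 0, 0, 0], [0, 0, 0, 0, 0, 0, 0]]}}

```text
clock: 4.6
eef_pos: [450.9, 195.6, 57.7]
tool_rot: [-3.139, -0.001, 1.449]
force: [-5.2, 0.7, 6.2]
width: 7.6
gripper_force: 58.7
```

```bash
python3 to.py 451 195.5 54 1.449
```

```text
now [450.859 195.562  57.75 ] [-3.139 -0.001  1.449] d_tool [-0.049  0.159  3.749] rot [-0.003 -0.001  0.   ] w 7.6 F [-5.247  0.746  6.201] q [-0.636  0.713  0.257  2.095 -0.462  0.389 -0.129] t 4.6
```

Scaled: 8 mm / 300 = 0.0267.

Request:
{"method": "creep_tool", "body": {"plan": [[0, 0, 0, 0, 0, 0, 26], [0, 0, 0, 0, 0, 0, 26], [0, 0, 0.0267, 0, 0, 0, 26], [0, 0, 0, 0, 0, 0, 0], [0, 0, 0, 0, 0, 0, 0], [0, 0, 0, 0, 0, 0, 0], [0, 0, 0, 0, 0, 0, 0]]}}

```text
clock: 5.3
eef_pos: [450.7, 194.8, 47.8]
tool_rot: [-3.138, 0.001, 1.449]
force: [-4.4, 2.1, 0.1]
width: 7.8
gripper_force: 58.4
```

```bash
python3 to.py 451 195.5 54 1.449
```

```text
now [450.723 194.755  47.81 ] [-3.138  0.001  1.449] d_tool [ 0.769  0.16  -6.192] rot [-0.004  0.001 -0.   ] w 7.8 F [-4.439  2.115  0.084] q [-0.626  0.732  0.243  2.098 -0.469  0.368 -0.123] t 5.3
```

Scaled: -20.2 mm / 300 = -0.0673, -20 mm / 300 = -0.0667.

Request:
{"method": "creep_tool", "body": {"plan": [[0, 0.0043, -0.0673, 0, 0, 0, 0], [0, 0.011, -0.0667, 0, 0, 0, 0], [0, 0.0173, -0.0653, 0, 0, 0, 0], [0, 0.024, -0.063, 0, 0, 0, 0], [0, 0.0303, -0.0607, 0, 0, 0, 0], [0, 0.0363, -0.0573, 0, 0, 0, 0], [0, 0.0417, -0.0533, 0, 0, 0, 0], [0, 0.0467, -0.049, 0, 0, 0, 0], [0, 0.0513, -0.044, 0, 0, 0, 0], [0, 0.0553, -0.0383, 0, 0, 0, 0]]}}

```text
clock: 6.3
eef_pos: [542.5, 182.1, 218.8]
tool_rot: [-3.13, 0.002, 1.449]
force: [-3.5, -1.4, 0.9]
width: 7.8
gripper_force: 58.9
```

```bash
python3 to.py 546 183 220 1.449
```

```text
now [542.476 182.057 218.841] [-3.13   0.002  1.449] d_tool [ 1.363  3.37  -1.201] rot [-0.011  0.002 -0.   ] w 7.8 F [-3.475 -1.364  0.913] q [-0.653  0.571  0.443  1.752 -0.304  0.898 -0.2  ] t 6.3
```

Scaled: 20.3 mm / 300 = 0.0677, 20.2 mm / 300 = 0.0673.

Request:
{"method": "creep_tool", "body": {"plan": [[0, 0.0593, -0.033, 0, 0, 0, 0], [0, 0.0623, -0.0267, 0, 0, 0, 0], [0, 0.0643, -0.0207, 0, 0, 0, 0], [0, 0.0663, -0.014, 0, 0, 0, 0], [0, 0.0673, -0.0073, 0, 0, 0, 0], [0, 0.0677, -0.0007, 0, 0, 0, 0], [0, 0.0673, 0.0063, 0, 0, 0, 0], [0, 0.0663, 0.013, 0, 0, 0, 0], [0, 0, 0, 0, 0, 0, 0]]}}

```text
clock: 7.2
eef_pos: [705.6, 160.1, 242.3]
tool_rot: [3.138, 0.004, 1.445]
force: [-0.5, -4.6, 2.4]
width: 7.9
gripper_force: 61.4
```

```bash
python3 to.py 700 165 240 1.449
```

```text
now [705.583 160.096 242.26 ] [3.138 0.004 1.445] d_tool [ 4.174 -6.162  2.221] rot [ 0.004  0.004 -0.004] w 7.9 F [-0.509 -4.554  2.401] q [-0.478  0.77   0.435  1.274 -0.32   1.163 -0.152] t 7.2
```

Scaled: -30 mm / 300 = -0.1, -20 mm / 300 = -0.0667.

Request:
{"method": "creep_tool", "body": {"plan": [[0, 0, 0, 0, 0, 0, 50], [0, 0, 0, 0, 0, 0, 50], [0, 0, 0, 0, 0, 0, 50], [0, 0.0133, -0.0667, 0, 0, 0, 50], [0, 0, -0.1, 0, 0, 0, 50], [0, 0, -0.1, 0, 0, 0, 50], [0, 0, -0.1, 0, 0, 0, 50], [0, 0, 0, 0, 0, 0, 50]]}}

```text
clock: 8.0
eef_pos: [708.4, 164.3, 358.4]
tool_rot: [3.133, -0.003, 1.45]
force: [1.9, -0.7, -0.1]
width: 50.1
gripper_force: 0.0
```

```bash
python3 to.py 500 185 330 1.449
```

Create s.py:
```python
import sys; from h import *
np.set_printoptions(precision=1,suppress=True)
tag=sys.argv[1]
for n in ['scene','top']:
    im,d=cams.get_image(n); cv2.imwrite(f'pics/{tag}_{n}.png',im); np.save(f'{tag}_{n}_d.npy',d)
for t in sys.argv[2:]:
    rs=[]
    for n in ['scene','top']:
        r=models.mark_of(t,n)
        if r: rs.append(ray(n,r[0]['position'])); print(t,n,r[0]['position'],round(r[0]['confidence'],2))
    if len(rs)==2: print('   ',*tri(rs))
```

```bash
python3 s.py s1 lid_bar plate notch plate_center block
```

```text
now [708.423 164.345 358.422] [ 3.133 -0.003  1.45 ] d_tool [  -4.628 -209.638   26.551] rot [ 0.009 -0.003  0.001] w 50.1 F [ 1.949 -0.654 -0.066] q [-0.473  0.702  0.457  1.084 -0.294  1.406 -0.187] t 8.0
lid_bar scene [365.6, 178.7] 0.67
lid_bar top [226.8, 134.2] 0.6
    [723.4 156.3 254.8] [np.float64(1.9658093505293457), np.float64(1.965809350529383)]
plate scene [137.2, 230.5] 0.66
plate top [227.7, 233.3] 0.65
    [614.6 -33.2 223.9] [np.float64(206.42103413280506), np.float64(206.42103413280503)]
notch scene [330.8, 201.8] 0.72
notch top [210.7, 243.0] 0.45
    [541.5 215.9 -34.1] [np.float64(16.11690361336249), np.float64(16.11690361336245)]
plate_center top [226.7, 228.4] 0.52
block top [227.2, 229.4] 0.81
```

Scaled: -28 mm / 300 = -0.0933, 14 mm / 300 = 0.0467.

Request:
{"method": "creep_tool", "body": {"plan": [[-0.04, -0.0933, 0, 0, 0, 0, 70], [-0.04, -0.0933, 0, 0, 0, 0, 70], [-0.04, -0.0933, 0, 0, 0, 0, 70], [-0.04, -0.0933, 0.0467, 0, 0, 0, 70], [-0.04, -0.0933, 0.0467, 0, 0, 0, 70], [0, 0, 0, 0, 0, 0, 70], [0, 0, 0, 0, 0, 0, 70]]}}

```text
clock: 9.3
eef_pos: [560.4, 121.1, 325.1]
tool_rot: [3.141, -0.001, 1.449]
force: [1.1, 1.1, -1.1]
width: 69.9
gripper_force: 0.0
```

```bash
python3 w.py w2 plate notch plate_center block case mat
```

```text
plate [277.9, 119.0] 0.84 depthpt [564.1 191.6  60.2]
notch [262.9, 105.0] 0.57 depthpt [546.8 211.4  48.4]
notch [282.3, 125.4] 0.34 depthpt [568.8 183.   58.9]
plate_center [281.1, 120.1] 0.78 depthpt [568.  189.8  58. ]
block [280.1, 120.4] 0.84 depthpt [566.7 189.5  58.1]
case [282.4, 126.9] 0.67 depthpt [568.7 181.2  58.9]
case [262.5, 105.5] 0.38 depthpt [546.2 210.8  48.5]
```

View pics/w2.png

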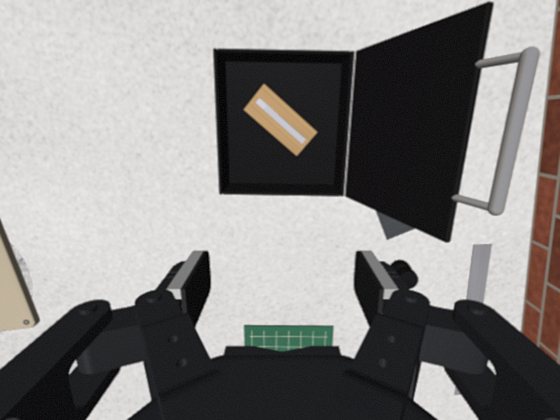

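The wrist view shows the case open with the lid leaning back. The block is centred near (280,120), and the bright plate top runs from (257,100) to (305,141). I'll go closer to see the notch end.

Scaled: 30 mm / 300 = 0.1, 20 mm / 300 = 0.0667.

Request:
{"method": "creep_tool", "body": {"plan": [[0.0333, 0, 0.1, 0, 0, 0, 70], [0.0333, 0, 0.1, 0, 0, 0, 70], [0.0333, 0, 0.1, 0, 0, 0, 70], [0.0333, 0, 0.0667, 0, 0, 0, 70], [0, 0, 0, 0, 0, 0, 70], [0, 0, 0, 0, 0, 0, 70]]}}

```text
clock: 10.25
eef_pos: [565.8, 160.3, 215.0]
tool_rot: [3.141, 0.001, 1.449]
force: [0.9, 0.1, -0.1]
width: 70.2
gripper_force: 0.0
```

```bash
python3 w.py w3 plate notch plate_center block
```

Run:
```python
import cv2
im=cv2.imread('pics/w3.png'); c=im[0:220,150:430]; cv2.imwrite('pics/w3c.png',cv2.resize(c,None,fx=2.7,fy=2.7,interpolation=2))
```

```text
plate [279.9, 152.6] 0.61 depthpt [568.  195.5  23.2]
notch [253.6, 139.2] 0.93 depthpt [544.2 214.2  47.8]
plate_center [278.2, 160.4] 0.56 depthpt [566.1 192.   59.3]
block [278.1, 157.4] 0.84 depthpt [566.2 194.3  54.4]
```

View pics/w3c.png

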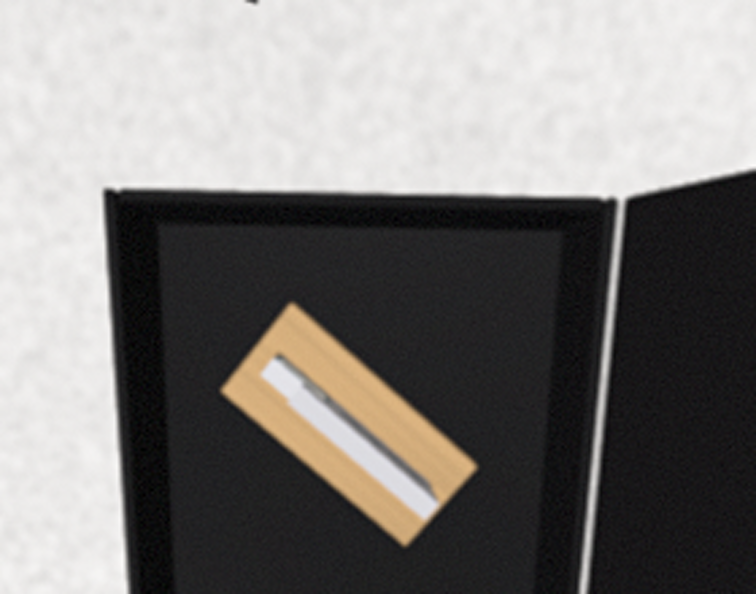

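The crop shows the block with its plate. The step of the notch is at crop (298,390), so the notched end is at upper left, (268,368). The clear end is at (428,506).

Create d.py:
```python
from h import *
np.set_printoptions(precision=1,suppress=True)
T=np.load('w3_T.npy'); d=np.load('w3_d.npy'); im=cv2.imread('pics/w3.png')
f=lambda c:(c[0]/2.7+150-.3,c[1]/2.7-.3)
a=at_z('wrist',f((268,368)),47,T);b=at_z('wrist',f((428,508)),59,T); print('ends',a,b,(a+b)/2,np.linalg.norm((a-b)[:2]))
blk=[at_z('wrist',f(c),23,T) for c in [(292,302),(478,466),(405,547),(220,391)]]; blk=np.array(blk); print(blk,'mid',blk.mean(0),np.linalg.norm(blk[0]-blk[1]),np.linalg.norm(blk[1]-blk[2]))
# bright top pixels with depth
g=im.min(2); P=[]
for v in range(128,195):
    for u in range(240,320):
        if g[v,u]>150 and d[v,u]>0: P.append(at_depth('wrist',(u,v),d[v,u],T))
P=np.array(P); Q=P[(P[:,2]>53)&(P[:,2]<66)]; print(len(P),len(Q),Q.mean(0)); 
r=cv2.minAreaRect(Q[:,:2].astype(np.float32)); print(r)
w,V=np.linalg.eigh(np.cov(Q[:,:2].T)); print('dir',V[:,1],np.degrees(np.arctan2(V[1,1],V[0,1])))
e=(b-a)[:2]; print('edge dir',np.degrees(np.arctan2(e[1],e[0]))); 
for i,j in [(0,1),(3,2)]: e=blk[j]-blk[i]; print('blk dir',np.degrees(np.arctan2(e[1],e[0])))
```

```bash
python3 d.py
```

```text
ends [540.  217.8  47. ] [592.4 161.2  59. ] [566.2 189.5  53. ] 77.0987242097819
[[550.4 240.3  23. ]
 [616.6 167.9  23. ]
 [583.4 137.4  23. ]
 [517.1 210.3  23. ]] mid [566.9 189.   23. ] 98.16762578977763 45.033057743324726
779 584 [570.4 184.7  58.3]
((570.8115234375, 183.9562225341797), (8.238868713378906, 65.99313354492188), 42.44418716430664)
dir [-0.7  0.7] 132.372842415873
edge dir -47.21967496001298
blk dir -47.573581622082216
blk dir -47.71571849583784
```

Scaled: -0.144 rad / 4 = -0.036.

Request:
{"method": "creep_tool", "body": {"plan": [[0, 0, 0, 0, 0, -0.036, 50], [0, 0, 0, 0, 0, -0.036, 50], [0, 0, 0, 0, 0, -0.036, 50], [0, 0, 0, 0, 0, -0.036, 50], [0, 0, 0, 0, 0, -0.036, 50], [0, 0, 0, 0, 0, -0.0353, 50], [0, 0, 0, 0, 0, 0, 50]]}}

```text
clock: 11.2
eef_pos: [565.7, 160.3, 215.6]
tool_rot: [3.14, 0.0, 2.31]
force: [0.6, 0.2, -0.0]
width: 50.0
gripper_force: 0.0
```

```bash
python3 to.py 574.2 180.3 31 2.31; python3 w.py w4 plate_center notch block
```

```text
now [565.748 160.268 215.57 ] [3.14 0.   2.31] d_tool [  9.17   19.47  184.596] rot [ 0.001  0.    -0.   ] w 50.0 F [ 0.557  0.167 -0.042] q [-0.442  0.561  0.185  1.719 -0.129  0.871  0.537] t 11.2
plate_center [300.7, 166.4] 0.75 depthpt [562.6 191.9  59.9]
notch [301.3, 136.1] 0.84 depthpt [544.3 213.3  46.2]
block [298.5, 162.7] 0.9 depthpt [518.4 212.  357.6]
```

Create e.py:
```python
import sys; from h import *
np.set_printoptions(precision=1,suppress=True)
t=sys.argv[1]; T=np.load(t+'_T.npy'); d=np.load(t+'_d.npy'); im=cv2.imread(f'pics/{t}.png'); g=im.min(2); P=[]
for v in range(0,260):
    for u in range(200,400):
        if g[v,u]>140 and d[v,u]>0:
            p=at_depth('wrist',(u,v),d[v,u],T)
            if 53<p[2]<66 and 520<p[0]<620 and 130<p[1]<240: P.append(p)
P=np.array(P); print(len(P),P.mean(0),cv2.minAreaRect(P[:,:2].astype(np.float32)))
```

```bash
python3 e.py w4; python3 e.py w3
```

```text
533 [570.2 184.4  58.5] ((570.770263671875, 183.86459350585938), (8.047350883483887, 65.61160278320312), 42.45637512207031)
584 [570.7 184.5  58.3] ((571.1397705078125, 183.82061767578125), (8.236980438232422, 65.99313354492188), 42.4453125)
```

Scaled: 30 mm / 300 = 0.1, 6.5 mm / 300 = 0.0217.

Request:
{"method": "creep_tool", "body": {"plan": [[0.01, 0.0217, 0.1, 0, 0, 0, 50], [0.01, 0.0217, 0.1, 0, 0, 0, 50], [0.01, 0.0217, 0.1, 0, 0, 0, 50], [0, 0, 0.1, 0, 0, 0, 50], [0, 0, 0, 0, 0, 0, 50], [0, 0, 0, 0, 0, 0, 50]]}}

```text
clock: 12.0
eef_pos: [573.7, 180.2, 94.9]
tool_rot: [-3.141, 0.0, 2.309]
force: [0.7, -0.2, 0.5]
width: 50.2
gripper_force: 0.0
```

```bash
python3 w.py w5 plate_center; python3 e.py w5; python3 to.py 574.2 180.3 31 2.31
```

```text
plate_center [283.2, 208.3] 0.76 depthpt [562.4 194.1  58.5]
1102 [565.9 189.2  58.5] ((566.6749877929688, 188.4795684814453), (7.673104286193848, 53.91524124145508), 42.10249710083008)
now [574.936 180.545  96.392] [3.139 0.001 2.309] d_tool [ 0.409 -0.869 65.39 ] rot [ 0.002  0.001 -0.001] w 50.1 F [ 0.854  0.32  -0.078] q [-0.444  0.736  0.149  1.775 -0.167  0.64   0.54 ] t 12.1
```

View pics/w5.png

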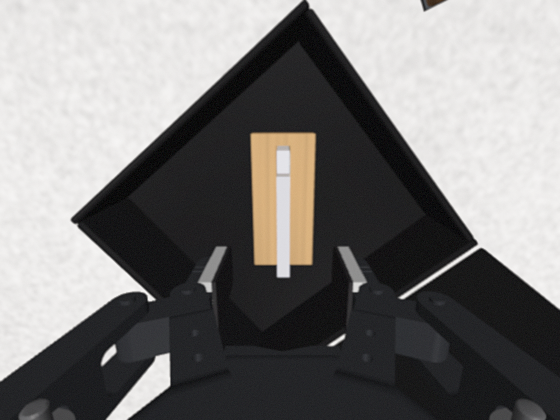

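The wrist view shows the plate's top edge midway between the fingers, at column 283, with the notch end at the top (283,148–175). I'll descend and grip.

Scaled: 22 mm / 300 = 0.0733, 19 mm / 300 = 0.0633.

Request:
{"method": "creep_tool", "body": {"plan": [[0.0013, -0.0027, 0.0733, 0, 0, 0, 50], [0, 0, 0.0733, 0, 0, 0, 50], [0, 0, 0.0633, 0, 0, 0, 50], [0, 0, 0, 0, 0, 0, 50], [0, 0, 0, 0, 0, 0, 50], [0, 0, 0, 0, 0, 0, 0], [0, 0, 0, 0, 0, 0, 0], [0, 0, 0, 0, 0, 0, 0], [0, 0, 0, 0, 0, 0, 0], [0, 0, 0, 0, 0, 0, 0], [0, 0, 0, 0, 0, 0, 0]]}}

```text
clock: 13.2
eef_pos: [573.5, 180.4, 32.8]
tool_rot: [3.14, 0.001, 2.31]
force: [-1.1, 0.1, 6.0]
width: 6.7
gripper_force: 59.5
```

```bash
python3 to.py 574.2 180.3 31 2.31
```

```text
now [573.524 180.43   32.818] [3.14  0.001 2.31 ] d_tool [-0.551  0.409  1.819] rot [ 0.002  0.001 -0.   ] w 6.7 F [-1.124  0.079  5.96 ] q [-0.428  0.832  0.123  1.801 -0.184  0.518  0.555] t 13.2
```

Gripped (the width reads about 1–2 mm low, as it did on the bar). Lift.

Scaled: -35 mm / 300 = -0.1167, -30 mm / 300 = -0.1.

Request:
{"method": "creep_tool", "body": {"plan": [[0, 0, -0.0333, 0, 0, 0, 0], [0, 0, -0.05, 0, 0, 0, 0], [0, 0, -0.0833, 0, 0, 0, 0], [0, 0, -0.1, 0, 0, 0, 0], [0, 0, -0.1, 0, 0, 0, 0], [0, 0, -0.1167, 0, 0, 0, 0], [0, 0, -0.1167, 0, 0, 0, 0], [0, 0, -0.1, 0, 0, 0, 0], [0, 0, -0.1, 0, 0, 0, 0], [0, 0, 0, 0, 0, 0, 0]]}}

```text
clock: 14.2
eef_pos: [574.9, 180.4, 277.3]
tool_rot: [3.134, 0.004, 2.309]
force: [0.7, -0.4, -0.8]
width: 6.6
gripper_force: 59.3
```

```bash
python3 to.py 517 -271 270 2.31; python3 w.py w6 notch plate
```

```text
now [574.923 180.359 277.274] [3.134 0.004 2.309] d_tool [-294.762 -346.724    5.56 ] rot [ 0.008  0.004 -0.001] w 6.6 F [ 0.654 -0.385 -0.766] q [-0.48   0.515  0.204  1.611 -0.118  1.02   0.498] t 14.2
notch [283.6, 183.4] 0.75 depthpt [546.3 213.  289.8]
plate [282.8, 222.6] 0.75 depthpt [554.7 203.1 303.9]
```

Scaled: 0.136 rad / 4 = 0.034.

Request:
{"method": "creep_tool", "body": {"plan": [[0, 0, 0, 0, 0, 0.034, 0], [0, 0, 0, 0, 0, 0.034, 0], [0, 0, 0, 0, 0, 0.034, 0], [0, 0, 0, 0, 0, 0.034, 0], [0, 0, 0, 0, 0, 0.034, 0], [0, 0, 0, 0, 0, 0.034, 0], [0, 0, 0, 0, 0, 0.034, 0], [0, 0, 0, 0, 0, 0.034, 0], [0, 0, 0, 0, 0, 0.034, 0]]}}

```text
clock: 15.25
eef_pos: [571.5, 179.9, 270.1]
tool_rot: [-3.139, 0.003, 1.08]
force: [-0.6, -0.3, -1.8]
width: 7.1
gripper_force: 59.2
```

```bash
python3 to.py 517 -271 277 1.088
```

```text
now [571.515 179.931 270.143] [-3.139  0.003  1.08 ] d_tool [-423.406  164.463   -6.11 ] rot [-0.003  0.003 -0.008] w 7.1 F [-0.579 -0.298 -1.815] q [-0.683  0.566  0.538  1.624 -0.322  1.046 -0.54 ] t 15.25
```

Scaled: -40 mm / 300 = -0.1333, -38 mm / 300 = -0.1267.

Request:
{"method": "creep_tool", "body": {"plan": [[-0.0667, 0.0267, -0.0067, 0, 0, 0, 0], [-0.1267, 0.0467, -0.0067, 0, 0, 0, 0], [-0.1333, 0.0517, -0.0067, 0, 0, 0, 0], [-0.1333, 0.0517, 0, 0, 0, 0, 0], [-0.1333, 0.0517, 0, 0, 0, 0, 0], [-0.1333, 0.0517, 0, 0, 0, 0, 0], [-0.1333, 0.0517, 0, 0, 0, 0, 0], [-0.1333, 0.0517, 0, 0, 0, 0, 0], [-0.1333, 0.0517, 0, 0, 0, 0, 0], [-0.1333, 0.0517, 0, 0, 0, 0, 0], [-0.1, 0.04, 0, 0, 0, 0, 0], [-0.0533, 0.02, 0, 0, 0, 0, 0]]}}

```text
clock: 16.45
eef_pos: [517.8, -274.8, 276.4]
tool_rot: [-3.139, 0.002, 1.081]
force: [0.1, 0.7, -1.1]
width: 6.9
gripper_force: 59.2
```

```bash
python3 to.py 517 -271 250 1.08
```

```text
now [ 517.811 -274.79   276.416] [-3.139  0.002  1.081] d_tool [ 3.023 -2.427 26.416] rot [-0.003  0.002  0.001] w 6.9 F [ 0.106  0.737 -1.126] q [ 0.093  0.541  0.552  1.653 -0.315  1.041  0.253] t 16.45
```

Scaled: -0.1 rad / 4 = -0.025.

Request:
{"method": "creep_tool", "body": {"plan": [[0, 0, 0, -0.025, 0, 0, 0], [0, 0, 0, -0.025, 0, 0, 0], [0, 0, 0, -0.025, 0, 0, 0], [0, 0, 0, -0.025, 0, 0, 0], [0, 0, 0, -0.025, 0, 0, 0], [0, 0, 0, -0.025, 0, 0, 0], [0, 0, 0, -0.025, 0, 0, 0], [0, 0, 0, -0.025, 0, 0, 0], [0, 0, 0, -0.025, 0, 0, 0], [0, 0, 0, 0, 0, 0, 0]]}}

```text
clock: 17.45
eef_pos: [531.7, -272.6, 342.7]
tool_rot: [2.469, -0.008, 1.091]
force: [-0.4, -0.5, -1.3]
width: 6.7
gripper_force: 60.2
```

Create f.py:
```python
from h import *
np.set_printoptions(precision=3,suppress=True)
T=pose(); s=read_state(); print('plate y·up angle',np.degrees(np.arccos(T[2,1])),'centre',(T@[12,0,-1,1])[:3],'q',np.array(s['qpos']),'gf',s['gripper_force'],s['width'])
```

```bash
python3 f.py
```

```text
plate y·up angle 51.48008412873844 centre [ 536.724 -261.657  343.605] q [-0.275  0.262  0.85   2.172 -1.099  0.233  1.02 ] gf 60.210332572460175 6.6555616272298375
```

Scaled: 15 mm / 300 = 0.05, -14 mm / 300 = -0.0467, -0.05 rad / 4 = -0.0125.

Request:
{"method": "creep_tool", "body": {"plan": [[0, 0.05, -0.0467, 0, 0, 0, 0], [0, 0.05, -0.0467, 0, 0, 0, 0], [0, 0.05, -0.0467, 0, 0, 0, 0], [0, 0.0433, -0.0433, 0, 0, 0, 0], [0, 0, 0, -0.0125, 0, 0, 0], [0, 0, 0, -0.0125, 0, 0, 0], [0, 0, 0, -0.0125, 0, 0, 0], [0, 0, 0, -0.0125, 0, 0, 0], [0, 0, 0, 0, 0, 0, 0]]}}

```text
clock: 18.35
eef_pos: [543.0, -276.4, 435.6]
tool_rot: [2.31, -0.009, 1.095]
force: [0.8, 0.2, -0.7]
width: 6.9
gripper_force: 60.3
```

```bash
python3 f.py
```

```text
plate y·up angle 42.37660284295954 centre [ 547.838 -265.381  436.401] q [-0.728  0.183  1.321  2.141 -1.099  0.234  1.025] gf 60.2689428627491 6.883264861950705
```

Scaled: 11 mm / 300 = 0.0367, -10 mm / 300 = -0.0333, 0.02 rad / 4 = 0.005.

Request:
{"method": "creep_tool", "body": {"plan": [[0, 0.0367, -0.0333, 0.005, 0, 0, 0], [0, 0.0367, -0.0333, 0, 0, 0, 0], [0, 0.0367, -0.0333, 0, 0, 0, 0], [0, 0, 0, 0, 0, 0, 0], [0, 0, 0, 0, 0, 0, 0]]}}

```text
clock: 18.85
eef_pos: [542.3, -275.4, 461.2]
tool_rot: [2.327, -0.014, 1.098]
force: [0.1, 0.0, -1.6]
width: 6.6
gripper_force: 60.2
```

```bash
python3 f.py; python3 s.py s2 lid_bar plate_center mat loupe sander water; python3 to.py 517 -271 400 1
```

```text
plate y·up angle 43.322688594992194 centre [ 547.126 -264.407  462.103] q [-0.804  0.094  1.322  2.079 -0.446  0.243  0.387] gf 60.220578610897064 6.574157498756961
lid_bar scene [364.0, 178.4] 0.85
lid_bar top [227.7, 136.3] 0.59
    [720.1 155.1 252.5] [np.float64(1.7684145748965554), np.float64(1.7684145748966331)]
plate_center scene [54.7, 50.5] 0.92
plate_center top [515.6, 207.6] 0.83
    [ 547.4 -266.   460.6] [np.float64(1.3375167528979446), np.float64(1.337516752897983)]
mat scene [139.6, 230.0] 0.59
mat top [427.9, 248.2] 0.83
    [ 519.6 -268.7    1.9] [np.float64(2.541614434701625), np.float64(2.5416144347016467)]
loupe scene [240.9, 292.2] 0.73
loupe top [332.7, 160.1] 0.58
    [732.8 -69.7 -10.2] [np.float64(7.962929998808468), np.float64(7.962929998808438)]
sander scene [397.5, 169.8] 0.94
sander top [428.2, 250.7] 0.7
    [652.9  -6.8 403.1] [np.float64(216.4079725392898), np.float64(216.40797253928966)]
water scene [105.3, 316.1] 0.69
water top [459.2, 166.3] 0.9
    [ 710.8 -356.3   -4.2] [np.float64(3.508713907425332), np.float64(3.5087139074254425)]
now [ 542.728 -275.666  462.147] [ 2.325 -0.013  1.098] d_tool [ -8.384 -62.351  24.25 ] rot [ 0.815 -0.053  0.087] w 6.9 F [ 0.215  0.203 -0.958] q [-0.807  0.093  1.323  2.078 -0.44   0.242  0.382] t 19.55
```

View pics/s2_scene.png

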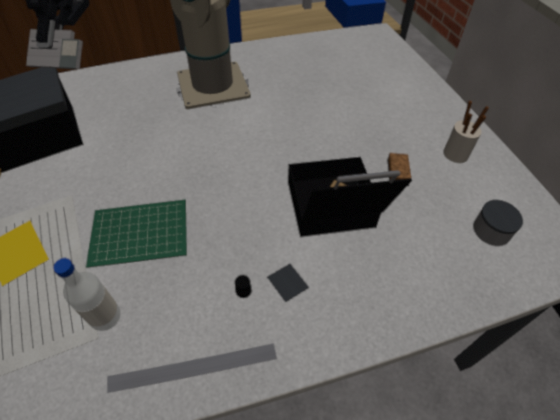

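Label angle is 43° with the plate held, and the bystanders and lid look right. Joint 3 is at its range end, so I'll back it off.

Request:
{"method": "creep_tool", "body": {"plan": [[0, 0.04, -0.0233, 0, 0, 0, 0], [0, 0.04, -0.0233, 0, 0, 0, 0], [0, 0.04, -0.0233, 0, 0, 0, 0], [0, 0, 0, 0, 0, 0, 0], [0, 0, 0, 0, 0, 0, 0]]}}

```text
clock: 20.05
eef_pos: [550.6, -280.0, 502.2]
tool_rot: [2.326, -0.014, 1.099]
force: [-0.6, 0.6, -1.6]
width: 6.7
gripper_force: 60.2
```

```bash
python3 f.py
```

```text
plate y·up angle 43.27714543598496 centre [ 555.397 -269.026  503.054] q [-0.886  0.011  1.323  1.981  0.024  0.342 -0.064] gf 60.221228152513504 6.71467863068824
```

Careful with the scale: shifts go in shares of 0.3 m and turns go in shares of 4 rad. That gives: -6 mm / 300 = -0.02, -0.07 rad / 4 = -0.0175.

Request:
{"method": "creep_tool", "body": {"plan": [[0, 0, 0, 0, 0.0175, -0.0175, 0], [0, 0, 0, 0, 0.0175, -0.0175, 0], [0, 0, 0, 0, 0.0175, -0.0175, 0], [0, -0.02, -0.02, 0, 0, 0, 0], [0, 0, 0, 0, 0, 0, 0], [0, 0, 0, 0, 0, 0, 0]]}}

```text
clock: 20.65
eef_pos: [537.9, -276.7, 496.4]
tool_rot: [2.349, -0.008, 1.241]
force: [0.1, 0.1, -1.2]
width: 6.6
gripper_force: 60.2
```

```bash
python3 f.py
```

```text
plate y·up angle 44.56428912710883 centre [ 541.08  -265.101  497.155] q [-0.708 -0.006  1.227  1.985 -0.357  0.398  0.463] gf 60.216390788555145 6.642474741031439
```

Scaled: -0.03 rad / 4 = -0.0075.

Request:
{"method": "creep_tool", "body": {"plan": [[0, 0, 0, -0.0075, 0, 0, 0], [0, 0, 0, -0.005, 0, 0, 0], [0, 0, 0, 0, 0, 0, 0], [0, 0, 0, 0, 0, 0, 0], [0, 0, 0, 0, 0, 0, 0], [0, 0, 0, 0, 0, 0, 0]]}}

```text
clock: 21.25
eef_pos: [538.3, -277.2, 497.3]
tool_rot: [2.297, -0.007, 1.241]
force: [-0.9, -0.3, -0.3]
width: 6.9
gripper_force: 60.2
```

```bash
python3 f.py; python3 w.py w7 plate_center notch
```

```text
plate y·up angle 41.63703498816205 centre [ 541.471 -265.641  498.044] q [-0.716 -0.041  1.203  2.03  -0.323  0.306  0.437] gf 60.212098360061646 6.903998777668449
plate_center [281.2, 239.4] 0.71 depthpt [ 526.4 -249.3  514.3]
notch [281.0, 184.7] 0.88 depthpt [ 541.2 -232.9  506.6]
```

View pics/w7.png

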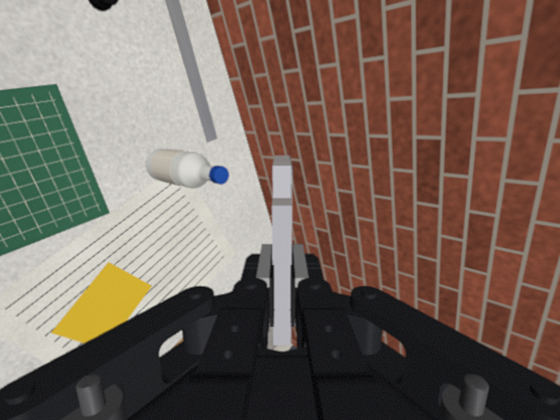

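The wrist view shows the plate gripped by its clear part, with the pads near (281,265). The notch is at the far end (281,160–200), and the label side faces right, which is upward. Handing in.

```bash
python3 -c "
from cell import ctrl
print(ctrl.finish_job())"
```

```text
the job is handed in; nothing more can be done
None
```

I handed the job in, but the hand-in printed no verdict: the lid is open on its stop, and the plate is held still by its clear part about 25 mm from the mat's centre and 0.5 m up, label up and leaning 42° from flat; in the last pictures the lid and bystanders looked undisturbed.

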